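Seat the grey sharpening stone in the honing plate

ROBOT

A 6-joint arm with a two-finger parallel gripper is mounted at the origin on the work surface. World frame = base frame: x ahead of the robot, y to its left, z up, the work surface at z = 0. Lengths are in m, angles in rad, forces in N, time in s.
With the tool pointing down it reaches from about 0.25 to 0.725 m from the base axis. Payload 4 kg.
Tool frame: the origin (TCP) lies at the very end of the fingers, on their centre line; the grasp point (between the pads) lies bot.grasp_offset behind it (bot.grasp_offset is the distance from the TCP to the grasp point, in m); z points along the fingers, y is the direction in which the jaws open and shut (so a half turn about z gives the same grasp; the last joint's range is limited). The gripper opens to 85 mm and grips with 20 to 120 N. Pads are 22 mm wide; open, the fingers measure 114 mm over their backs; the gripper's body (76 mm by 85 mm) begins 54 mm behind the grasp point. The pads swing forward as they close: fully open they stand 13 mm farther back than shut.
Start: joints at [-1.119, 0.241, 0.005, 1.335, 0, 1.571], TCP at [0.218, -0.45, 0.231] pointing down, gripper open.
Joint ranges: [-2.72, 2.72], [-1.05, 1.87], [-1.09, 1.28], [-1.99, 2.15], [-1.42, 1.44], [-3.14, 3.14]. Speed limits (rad/s): [2.79, 2.79, 3.14, 3.14, 3.14, 3.14].

INTERFACE

Orientations are given as a unit quaternion [x, y, z, w].
In Python, from workcell import bot gives the robot as it stands. The module is installed in compiled form; this text tells all that it offers.
- The arm moves only by the shell command python3 -m jog 'ROWS' [OPENING]. ROWS is JSON, a list that holds one entry, the list of rows, each a list of 6 numbers: the shift along the tool's x, y, z in m, then the turn, a rotation vector about the tool's x, y, z in degrees. In form: [[[dx, dy, dz, wx, wy, wz], ...]]. A call has 1 to 12 rows; each row shifts and turns the pose as measured when the row begins, along the tool's axes as they then stand; what a row does not reach is not made up. A row lasts 1/8 s, in which the tool goes at most 62.5 mm and 10.7 degrees, less where a joint would pass 70% of its speed; a pose out of reach is approached as far as the arm can. A call is refused whole if a number of a shift passes 0.0625 or a number of a turn 10.7, either way. A call with a gripper value outside its range is refused whole. OPENING is the finger opening in m, from 0 to 0.0854, set as the call begins (- or left out, the last holds). The fingers move at their own pace and stop on an object; the grip force is fixed at half the most. Time passes only in rows, so rows that do not move let the fingers close. It gives the time, the measured TCP pose, the force and the opening at its end, in the units of the state.
- bot.get_obs(): the state, without advancing time (a new reading comes with each control period).
- bot.camera(name): name is "scene" or "top" or "wrist"; returns a dict with "pixels" (420x560x3 uint8, red, green, blue), "fx", "fy", "cx", "cy" (pixels), "k1" (the pictures are not rectified: a ray, as slopes to the right and down, at radius r is drawn at 1 + k1 r^2 times it, then the intrinsics apply), "rvec" (rotation vector, rad) and "tvec" (3), from world to camera coordinates, as OpenCV has them. Camera axes: x right, y down, z forward; pixel columns grow to the right and rows downward; lengths in m; the calibration is good to about 2 mm. A picture is of the moment at which its call begins. There is no depth.
- bot.job_done(): hands the job in, once; it reports no verdict.
The state is a dict: "clock": time; "joint_pos": joint angles; "joint_vel": joint speeds; "tau": joint torques, N m; "eef_pos": TCP position; "tool_rot": TCP orientation; "ft_force": force on the tool from outside, world axes, zero at the start; "ft_torque": the same for the moment, N m; "grip_width": finger opening in m.
Only numpy, scipy, OpenCV 4.12 (cv2) and the standard library are available. Lean on these libraries where they do the work, as an engineer would, in place of code of your own. Each camera call takes 0.05 s, during which the arm holds its last target. There are 200 camera calls.

TASK

Get the knife-sharpening plate ready: slide the grey round stone across the blue plate, without picking it up off the plate, until it drops into the plate's round black-floored pocket and lies flat in it. Leave the brick-red stone alone, and let go of the grey one.

Things in the scene. Friction and masses are not known exactly. Their poses are not given: they have to be found in the camera images.
- grey_stone: The grey sharpening stone, to be slid: a loose solid flat disc, 52 mm in diameter and 10 mm thick, about 60 g. Origin at the centre of its underside, z up. It starts lying flat on the blue plate.
- red_stone: The brick-red sharpening stone, a bystander: a loose disc of the same size, 52 mm in diameter and 10 mm thick, lying flat on the same plate, centres 90 to 130 mm from the grey one. Origin at the centre of its underside. It may lie on either side of the grey one.
- honing_plate: The blue plate, fixed to the table, 200 mm along its x, 260 mm along its y and 14 mm thick, with a smooth flat top and no rim. Origin at the centre of its underside, on the table; its yaw can be anything. Both stones start on its -y half, one at about x = -55 mm and the other at about x = +55 mm; the pocket is on its +y half.
- pocket (a point): Centre of the mouth of the round pocket, level with the plate's top (14 mm above the table), at x = 0, y = +75 mm on the plate; axes as the plate's. The pocket is 72 mm in diameter, 6 mm deep, with a flat black floor and upright walls: a stone that is within 10 mm of its centre drops in and then stands 4 mm above the plate's top.

How it is judged:
By the outcome, as a careful person would: the job done as asked, in the order asked, and still so for the second after the job is handed in, with the robot touching nothing.
It also fails if it takes over 27 s, if anything falls off the work surface, if the arm or the gripper's body presses on something with over 40 N, if the wrist force passes 120 N, or if a joint passes its speed limit or range.

## Working session

There is one attempt and no reset: what is moved stays moved. The work goes in short steps, Python scripts to look and compute and a shell command to move; the robot and the scene stay as the last step left them, time stands still between calls to the robot, and variables do not carry over. Pictures are saved under pics/ and viewed, on a budget of 10 in all, crops included, one or two more only if the job needs it, and the job is handed in when it is done.

```bash
mkdir -p pics
cat > h.py <<'E'
import numpy as np, cv2
from workcell import bot
def shot(n,f):
    c=bot.camera(n); cv2.imwrite('pics/'+f,c['pixels'][:,:,::-1]); return c
def ray(c,u,v,z):
    s=np.array([(u-c['cx'])/c['fx'],(v-c['cy'])/c['fy']]); d=s.copy()
    for _ in range(20): d=s/(1+c['k1']*(d@d))
    R=cv2.Rodrigues(np.array(c['rvec'],float))[0]; t=np.array(c['tvec'],float)
    o=-R.T@t; w=R.T@np.r_[d,1]
    return o+w*(z-o[2])/w[2]
E
python3 - <<'E'
from h import *
c=shot('top','t1.png'); d=shot('scene','s1.png')
cv2.imwrite('pics/both.png',cv2.resize(np.hstack([c['pixels'],d['pixels']])[:,:,::-1],(800,300)))
o=bot.get_obs(); print(o['clock'],o['eef_pos'],o['tool_rot'],o['grip_width'],bot.grasp_offset)
p=c['pixels'];h=cv2.cvtColor(p,cv2.COLOR_RGB2HSV)
for n,m in dict(blue=cv2.inRange(h,(95,90,40),(130,255,255)),red=cv2.inRange(h,(0,110,50),(12,255,255))|cv2.inRange(h,(172,110,50),(180,255,255)),grey=cv2.inRange(h,(0,0,60),(180,60,200)),black=cv2.inRange(h,(0,0,0),(180,255,50))).items():
    for k in cv2.findContours(m,cv2.RETR_CCOMP,cv2.CHAIN_APPROX_NONE)[0]:
        if cv2.contourArea(k)>150:
            print(n,cv2.contourArea(k),cv2.minAreaRect(k))
E
```

```text
0.1 [ 0.21803616 -0.4493359   0.23052395] [ 9.74594754e-01  2.23973665e-01 -2.11966521e-04 -9.04973194e-04] 0.08583485953337078 0.0187
blue 14816.5 ((244.78457641601562, 229.34506225585938), (143.16505432128906, 108.99114227294922), 21.194055557250977)
blue 737.0 ((267.5000305175781, 272.0000305175781), (30.405588150024414, 30.405588150024414), 45.0)
blue 671.0 ((285.5000305175781, 214.00003051757812), (28.991378784179688, 28.991378784179688), 45.0)
blue 1187.0 ((209.00003051757812, 213.00001525878906), (38.18376159667969, 39.59797668457031), 45.0)
red 595.0 ((267.5, 272.0), (28.0, 27.0), 90.0)
red 288.5 ((79.75000762939453, 170.25001525878906), (18.384777069091797, 20.50609588623047), 45.0)
grey 418.0 ((285.5, 213.5), (25.0, 27.0), 90.0)
grey 207106.5 ((279.5, 228.0), (382.0, 559.0), 90.0)
grey 1225.0 ((518.8933715820312, 270.8278503417969), (41.61198806762695, 38.28302764892578), 39.80556869506836)
grey 648.5 ((85.45999908447266, 174.28001403808594), (35.98671340942383, 22.452167510986328), 34.69515609741211)
grey 15375.0 ((245.65516662597656, 228.862060546875), (145.2137451171875, 111.41720581054688), 21.801406860351562)
grey 4609.5 ((261.127197265625, 82.51469421386719), (294.328857421875, 17.84197998046875), 1.8279682397842407)
black 1487.0 ((509.0, 405.0), (28.0, 100.0), 90.0)
black 1101.0 ((518.9000244140625, 270.70001220703125), (40.696434020996094, 35.329872131347656), 26.56505012512207)
black 1118.5 ((209.0, 212.5), (37.0, 38.0), 90.0)
black 165.5 ((90.42573547363281, 178.75743103027344), (13.016552925109863, 18.082456588745117), 39.28940963745117)
```

View pics/both.png

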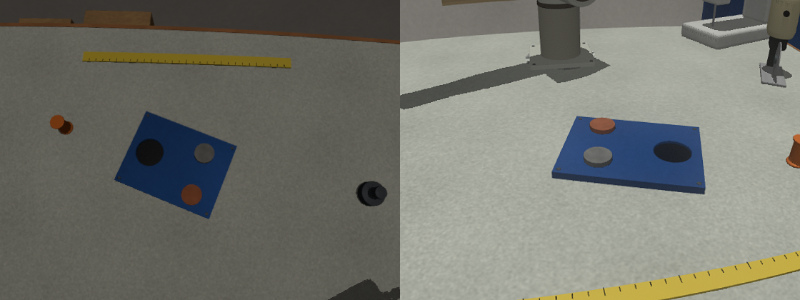

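Run:
```python
from h import *
from scipy.spatial.transform import Rotation as Ro
c=bot.camera('top')
f=lambda u,v,z:ray(c,u,v,z)[:2]
g=f(285.5,213.7,.024);r=f(267.5,272,.024)
h=cv2.cvtColor(c['pixels'],cv2.COLOR_RGB2HSV)
m=cv2.inRange(h,(95,90,40),(130,255,255)); k=max(cv2.findContours(m,0,1)[0],key=cv2.contourArea)
b=cv2.boxPoints(cv2.minAreaRect(k)); B=np.array([f(*q,.014) for q in b]); ctr=B.mean(0)
p0=f(209,212.7,.012)
yd=p0-ctr; L=[B[1]-B[0],B[2]-B[1]]; print('sides',[np.linalg.norm(x) for x in L])
ya=max(L,key=np.linalg.norm); ya=ya/np.linalg.norm(ya); ya*=np.sign(ya@yd)
print('grey',g,'red',r,'ctr',ctr,'ya',ya,'pocket',p0,'pocket via plate',ctr+.075*ya)
t=p0-g; print('travel',t,np.linalg.norm(t),np.degrees(np.arctan2(t[1],t[0])),'red dist',np.linalg.norm(g-r))
o=bot.get_obs();M=Ro.from_quat(o['tool_rot']).as_matrix();print(M.round(3)); print('to grey tool', M.T@np.r_[g-o['eef_pos'][:2],.1-o['eef_pos'][2]])
print('jaw deg',np.degrees(np.arctan2(M[1,1],M[0,1])), 'joints',o['joint_pos'])
```

```text
sides [np.float64(0.20578949724380713), np.float64(0.2735112129150566)]
grey [0.5763616  0.02140393] red [0.46934151 0.04829594] ctr [0.54858826 0.09594119] ya [0.32720942 0.94495185] pocket [0.57365579 0.16351415] pocket via plate [0.57312897 0.16681257]
travel [-0.00270582  0.14211021] 0.14213596958665975 91.09079551902698 red dist 0.11034709407024716
[[ 0.9    0.437 -0.001]
 [ 0.437 -0.9    0.002]
 [-0.    -0.002 -1.   ]]
to grey tool [ 0.52786886 -0.26692394  0.13104166]
jaw deg -64.11672964762829 joints [-1.11900905e+00  2.41286859e-01  4.01009482e-03  1.33523246e+00
 -1.42419969e-06  1.57083532e+00]
```

```bash
python3 -m jog '[[[0.05,-0.025,0,0,0,0],[0.053,-0.027,0,0,0,0],[0.053,-0.027,0,0,0,0],[0.053,-0.027,0,0,0,0],[0.053,-0.027,0,0,0,0],[0.053,-0.027,0,0,0,0],[0.053,-0.027,0,0,0,0],[0.053,-0.027,0,0,0,0],[0.053,-0.027,0,0,0,0],[0,0,0.02,0,0,8.7],[0,0,0.02,0,0,8.7],[0,0,0.02,0,0,8.7]]]' 0.0854
cat >> h.py <<'E'
def rel(x,y,z):
    from scipy.spatial.transform import Rotation as Ro
    o=bot.get_obs();M=Ro.from_quat(o['tool_rot']).as_matrix()
    print('clock',o['clock'],'eef',o['eef_pos'].round(4),'jaw',np.degrees(np.arctan2(M[1,1],M[0,1])).round(1),'tilt',M[:,2].round(3),'F',np.round(o['ft_force'],1),'w',round(o['grip_width'],4))
    print('tool shift',(M.T@(np.array([x,y,z])-o['eef_pos'])).round(4))
E
python3 - <<'E'
from h import *
rel(.5764,.0214,.1); shot('wrist','w1.png')
E
```

```text
clock: 1.65
eef_pos: [0.5514, -0.0121, 0.1666]
tool_rot: [1.0, -0.01, 0.0, -0.001]
ft_force: [0.3, -0.2, 0.5]
grip_width: 0.0849
clock 1.65 eef [ 0.5514 -0.0121  0.1666] jaw -91.1 tilt [ 0.001  0.001 -1.   ] F [ 0.3 -0.2  0.5] w 0.0849
tool shift [ 0.0243 -0.0339  0.0667]
```

View pics/w1.png

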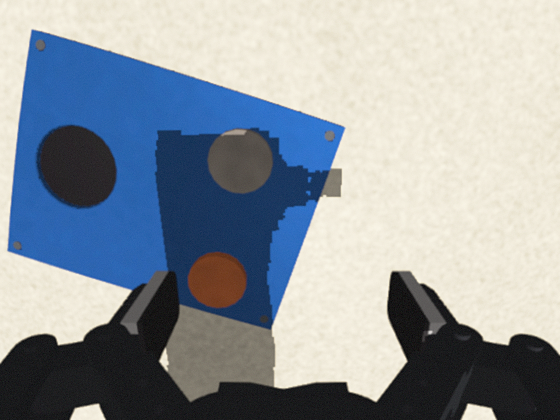

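Picture 2 (wrist): grey stone centred near (240,161), red near (217,280), pocket mouth near (77,167). I measure from this view.

```bash
cat >> h.py <<'E'
def meas(c,zg=.024):
    h=cv2.cvtColor(c['pixels'],cv2.COLOR_RGB2HSV)
    for n,m,z in (('grey',cv2.inRange(h,(0,0,60),(180,90,255)),zg),('red',cv2.inRange(h,(0,110,50),(14,255,255)),.024),('pocket',cv2.inRange(h,(0,0,0),(180,140,62)),.014)):
        m=cv2.morphologyEx(m,cv2.MORPH_OPEN,np.ones((5,5)))
        for k in cv2.findContours(m,0,1)[0]:
            if 1500<cv2.contourArea(k)<25000 and len(k)>5:
                (u,v),a,_=cv2.fitEllipse(cv2.convexHull(k)); print(n,(round(u),round(v)),np.round(a),ray(c,u,v,z)[:2].round(4))
E
python3 - <<'E'
from h import *
meas(bot.camera('wrist'))
E
```

```text
grey (239, 158) [66. 66.] [0.5765 0.0222]
red (216, 278) [55. 58.] [0.4711 0.0485]
pocket (75, 162) [71. 85.] [0.5741 0.1621]
```

```bash
python3 -m jog '[[[0.0125,-0.017,0.02,0,0,-1.1],[0.0125,-0.017,0.02,0,0,0],[0,0,0.02,0,0,0],[0,0,0.02,0,0,0],[0,0,0,0,0,0]]]' 0.066
python3 - <<'E'
from h import *
rel(.5765,.022,.05); shot('wrist','w2.png')
E
```

```text
clock: 2.38
eef_pos: [0.5775, 0.0137, 0.0839]
tool_rot: [1.0, 0.011, -0.001, -0.004]
ft_force: [0.4, -0.6, 0.1]
grip_width: 0.0658
clock 2.375 eef [0.5775 0.0137 0.0839] jaw -88.7 tilt [-0.002  0.008 -1.   ] F [ 0.4 -0.6  0.1] w 0.0658
tool shift [-0.0008 -0.0081  0.034 ]
```

View pics/w2.png

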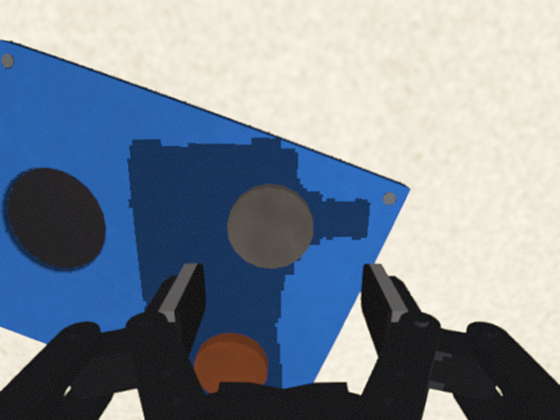

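Picture 3: grey stone at (270,225), ahead of the pads, 8 mm to the pocket side; consistent with the measurement. Centre and lower.

```bash
python3 -m jog '[[[-0.001,-0.008,0.01,-0.4,0,0],[0,0,0.01,0,0,0],[0,0,0,0,0,0]]]' 0.066
python3 - <<'E'
from h import *
rel(.5765,.022,.03); meas(bot.camera('wrist'))
E
```

```text
clock: 2.8
eef_pos: [0.5791, 0.0179, 0.0661]
tool_rot: [1.0, 0.015, 0.002, -0.002]
ft_force: [-0.1, -0.4, 0.2]
grip_width: 0.0663
clock 2.8 eef [0.5791 0.0179 0.0661] jaw -88.3 tilt [ 0.004  0.005 -1.   ] F [-0.1 -0.4  0.2] w 0.0663
tool shift [-0.0026 -0.004   0.0361]
grey (355, 359) [43. 72.] [ 0.4989 -0.0286]
grey (276, 240) [91. 93.] [0.5776 0.0224]
red (233, 378) [49. 73.] [0.4811 0.0475]
pocket (45, 229) [ 91. 118.] [0.5754 0.1613]
```

```bash
python3 -m jog '[[[-0.002,-0.004,0.012,0,0,0],[0,0,0.012,0,0,0],[0,0,0.006,0,0,0],[0,0,0,0,0,0]]]' 0.066
python3 - <<'E'
from h import *
rel(.577,.0222,.014);shot('scene','s2.png')
i=cv2.imread('pics/s2.png')[100:300,150:450];cv2.imwrite('pics/s2c.png',cv2.resize(i,None,fx=2.6,fy=2.6,interpolation=2))
E
```

```text
clock: 3.35
eef_pos: [0.5773, 0.0203, 0.0345]
tool_rot: [1.0, 0.016, 0.003, -0.003]
ft_force: [-0.1, 0.4, -0.3]
grip_width: 0.066
clock 3.35 eef [0.5773 0.0203 0.0345] jaw -88.1 tilt [ 0.005  0.006 -1.   ] F [-0.1  0.4 -0.3] w 0.066
tool shift [-0.0004 -0.0018  0.0206]
```

View pics/s2c.png

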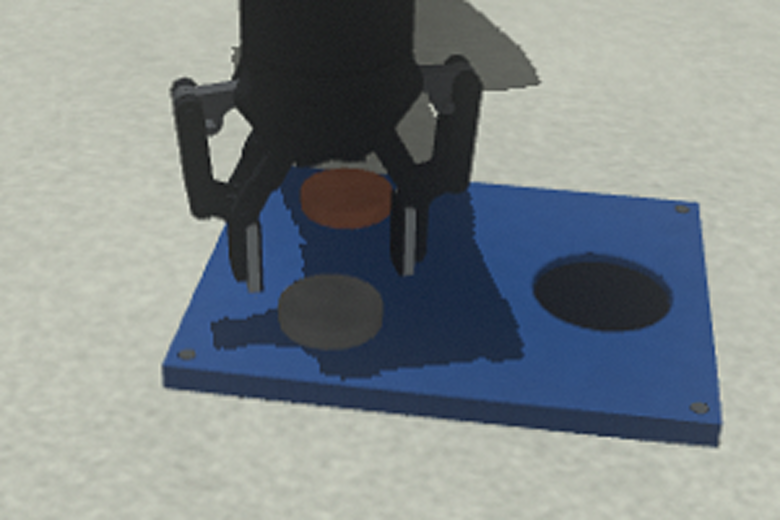

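Picture 4 (scene crop): fingers at (255,290) and (408,275) straddle the grey stone (330,312), still above it; red is clear behind.

```bash
python3 -m jog '[[[0,-0.002,0.005,0,0,0],[0,0,0.005,0,0,0],[0,0,0.005,0,0,0],[0,0,0,0,0,0]]]' 0.066; python3 -m jog '[[[0,0,0.003,0,0,0],[0,0,0,0,0,0]]]'
```

```text
clock: 3.9
eef_pos: [0.5783, 0.0215, 0.0195]
tool_rot: [1.0, 0.017, 0.004, -0.004]
ft_force: [-0.5, -0.6, -0.4]
grip_width: 0.0661
clock: 4.15
eef_pos: [0.5784, 0.0215, 0.0164]
tool_rot: [1.0, 0.017, 0.004, -0.004]
ft_force: [0.8, 0.8, 0.2]
grip_width: 0.066
```

```bash
python3 -m jog '[[[0,0,0.002,0,0,0],[0,0,0.001,0,0,0]]]'; python3 -m jog '[[[0,0,0.002,0,0,0],[0,0,0,0,0,0]]]'
python3 - <<'E'
from h import *
shot('scene','s3.png')
i=cv2.imread('pics/s3.png')[100:300,150:450];cv2.imwrite('pics/s3c.png',cv2.resize(i,None,fx=2.6,fy=2.6,interpolation=2))
E
```

```text
clock: 4.4
eef_pos: [0.5786, 0.0215, 0.0134]
tool_rot: [1.0, 0.017, 0.004, -0.004]
ft_force: [-1.0, -0.0, 0.0]
grip_width: 0.0661
clock: 4.65
eef_pos: [0.5786, 0.0215, 0.0113]
tool_rot: [1.0, 0.017, 0.004, -0.004]
ft_force: [-0.7, 0.2, -0.4]
grip_width: 0.0659
```

View pics/s3c.png

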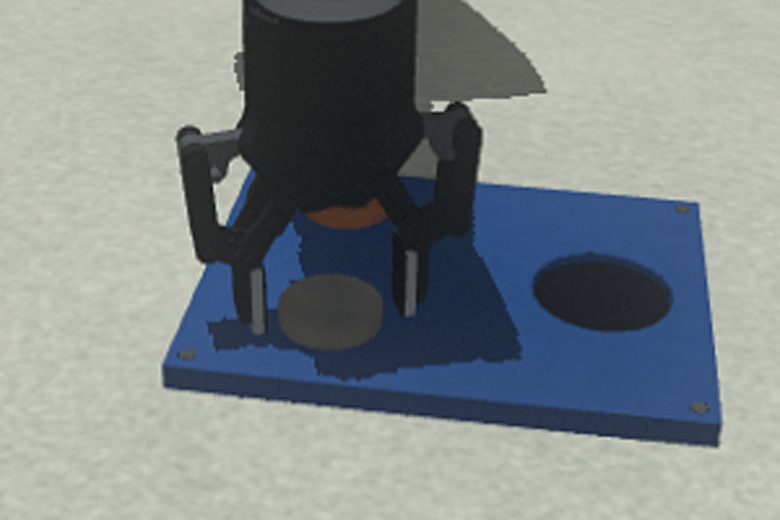

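Picture 5: pads beside the stone, tips (258,332)/(410,317) just above the plate. Close gently.

```bash
python3 -m jog '[[[0,0,0,0,0,0],[0,0,0,0,0,0],[0,0,0,0,0,0],[0,0,0,0,0,0]]]' 0.05
python3 - <<'E'
from h import *
rel(.574,.1635,.0113)
E
```

```text
clock: 5.2
eef_pos: [0.5788, 0.0216, 0.0118]
tool_rot: [1.0, 0.017, 0.004, -0.004]
ft_force: [0.2, -0.4, -0.5]
grip_width: 0.0505
clock 5.2 eef [0.5788 0.0216 0.0118] jaw -88.0 tilt [ 0.008  0.007 -1.   ] F [ 0.2 -0.4 -0.5] w 0.0505
tool shift [ 1.00e-04 -1.42e-01  1.50e-03]
```

```bash
python3 -m jog '[[[0,0,0,0,0,0],[0,0,0,0,0,0]]]' 0.046
python3 - <<'E'
from h import *
shot('scene','s4.png')
i=cv2.imread('pics/s4.png')[100:300,150:450];cv2.imwrite('pics/s4c.png',cv2.resize(i,None,fx=2.6,fy=2.6,interpolation=2))
E
```

```text
clock: 5.45
eef_pos: [0.5791, 0.0216, 0.0121]
tool_rot: [1.0, 0.017, 0.005, -0.004]
ft_force: [-0.2, 0.4, 0.3]
grip_width: 0.0495
```

View pics/s4c.png

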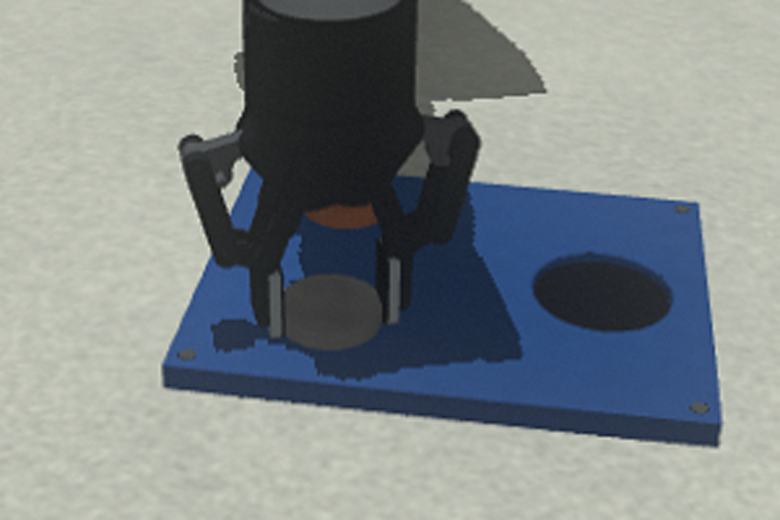

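Picture 6: pads (277,305)/(393,290) hold the stone (333,312), flat on the plate; the opening stalled at 49.5 mm, so it's gripped. Slide with a slight downward bias.

```bash
python3 -m jog '[[[0,0,0.0008,0,0,0],[0,-0.01,0.0006,0,0,0],[0,-0.012,0.0006,0,0,0],[0,-0.012,0.0006,0,0,0]]]'
python3 - <<'E'
from h import *
rel(.574,.1635,.0113)
E
```

```text
clock: 6.0
eef_pos: [0.5803, 0.0375, 0.0122]
tool_rot: [1.0, 0.029, 0.006, -0.007]
ft_force: [0.3, -4.3, 6.2]
grip_width: 0.0492
clock 6.0 eef [0.5803 0.0375 0.0122] jaw -86.7 tilt [ 0.012  0.014 -1.   ] F [ 0.3 -4.3  6.2] w 0.0492
tool shift [ 0.001  -0.1261  0.0026]
```

```bash
python3 -m jog '[[[0,-0.012,0.0006,-0.3,-0.3,0.4],[0,-0.012,0.0006,-0.3,-0.3,0.4],[0,-0.012,0.0006,-0.3,-0.3,0.4],[-0.0005,-0.012,0.0006,-0.3,-0.3,0.4],[-0.0005,-0.012,0.0006,-0.3,-0.3,0.4]]]'
python3 - <<'E'
from h import *
rel(.574,.1635,.0113); shot('scene','s5.png')
i=cv2.imread('pics/s5.png')[100:300,150:450];cv2.imwrite('pics/s5c.png',cv2.resize(i,None,fx=2.6,fy=2.6,interpolation=2))
E
```

```text
clock: 6.62
eef_pos: [0.5814, 0.0558, 0.0121]
tool_rot: [0.999, 0.045, -0.004, -0.006]
ft_force: [0.1, -4.5, 5.3]
grip_width: 0.0493
clock 6.625 eef [0.5814 0.0558 0.0121] jaw -84.9 tilt [-0.009  0.012 -1.   ] F [ 0.1 -4.5  5.3] w 0.0493
tool shift [ 0.0023 -0.1079  0.0022]
```

View pics/s5c.png

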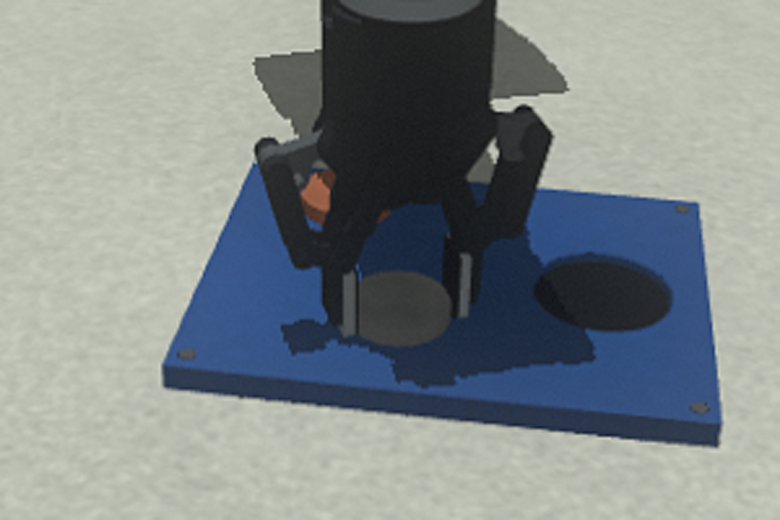

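Picture 7: stone (403,308) flat in the pads, sliding toward the pocket (602,292). Faster.

```bash
python3 -m jog '[[[0,-0.025,0.0007,-0.3,0,0.5],[0,-0.025,0.0007,-0.3,0,0.5],[0,-0.025,0.0007,-0.3,0,0.5],[0,-0.025,0.0007,-0.3,0,0.5]]]'
python3 - <<'E'
from h import *
rel(.576,.1635,.0113)
E
```

```text
clock: 7.18
eef_pos: [0.5797, 0.0993, 0.0127]
tool_rot: [0.997, 0.076, -0.004, -0.018]
ft_force: [1.4, -3.9, 3.8]
grip_width: 0.0493
clock 7.175 eef [0.5797 0.0993 0.0127] jaw -81.3 tilt [-0.01   0.035 -0.999] F [ 1.4 -3.9  3.8] w 0.0493
tool shift [ 0.006  -0.064   0.0037]
```

```bash
python3 -m jog '[[[0,-0.004,0.0006,-1.5,0.3,1],[0.001,-0.004,0.0006,-1,0.3,1],[0.001,-0.008,0.0006,-1,0,1],[0.001,-0.012,0.0006,-0.8,0,1.5]]]'
python3 - <<'E'
from h import *
rel(.576,.1635,.0113)
E
```

```text
clock: 7.68
eef_pos: [0.5805, 0.096, 0.0122]
tool_rot: [0.997, 0.078, -0.001, -0.008]
ft_force: [-3.6, 1.0, 8.8]
grip_width: 0.0496
clock 7.675 eef [0.5805 0.096  0.0122] jaw -81.1 tilt [-0.002  0.016 -1.   ] F [-3.6  1.   8.8] w 0.0496
tool shift [ 0.006  -0.0673  0.002 ]
```

```bash
python3 -m jog '[[[0.001,-0.012,0.0005,-1,0,1],[0.001,-0.016,0.0005,-1,0,1],[0.001,-0.02,0.0005,-1,0,1],[0.001,-0.02,0.0005,-1,0,1],[0.001,-0.02,0.0005,-1,0,1]]]'
python3 - <<'E'
from h import *
rel(.576,.1635,.0113); shot('scene','s6.png')
i=cv2.imread('pics/s6.png')[100:300,150:450];cv2.imwrite('pics/s6c.png',cv2.resize(i,None,fx=2.6,fy=2.6,interpolation=2))
E
```

```text
clock: 8.3
eef_pos: [0.5823, 0.1066, 0.0125]
tool_rot: [0.995, 0.096, 0.0, 0.011]
ft_force: [0.0, -7.8, 10.6]
grip_width: 0.0489
clock 8.3 eef [0.5823 0.1066 0.0125] jaw -79.0 tilt [ 0.002 -0.021 -1.   ] F [ 0.  -7.8 10.6] w 0.0489
tool shift [ 0.0047 -0.0571 -0.    ]
```

View pics/s6c.png

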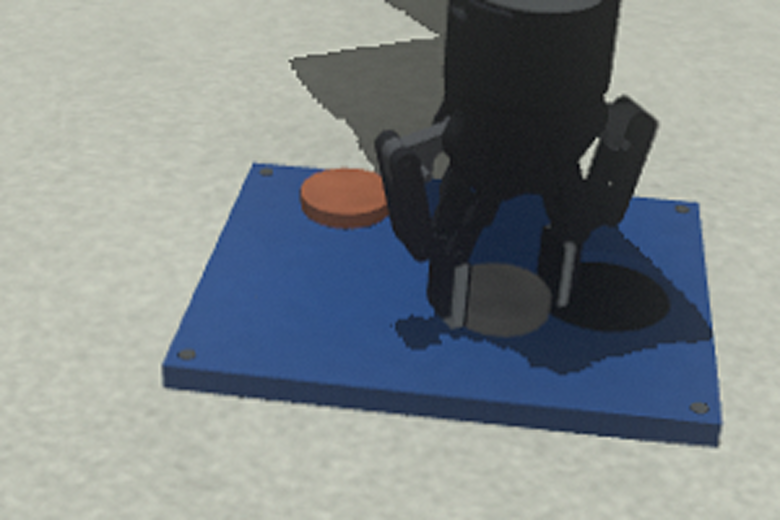

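Picture 8: stone (505,300) flat, its leading edge nearing the pocket (610,296); red stone untouched at (345,195).

```bash
python3 -m jog '[[[0.001,-0.02,0.0002,0,0,1],[0.001,-0.02,0.0002,0,0,1],[0.001,-0.02,0.0002,-0.3,0,1],[0.001,-0.02,0.0003,-0.3,0,1]]]'
python3 - <<'E'
from h import *
rel(.576,.1635,.0120)
E
```

```text
clock: 8.85
eef_pos: [0.5815, 0.131, 0.0121]
tool_rot: [0.994, 0.108, -0.001, -0.005]
ft_force: [0.5, -5.2, 6.4]
grip_width: 0.0488
clock 8.85 eef [0.5815 0.131  0.0121] jaw -77.6 tilt [-0.004  0.009 -1.   ] F [ 0.5 -5.2  6.4] w 0.0488
tool shift [ 0.0016 -0.0329  0.0004]
```

```bash
python3 -m jog '[[[0,-0.018,0.0002,-0.3,0,0.5],[0,-0.02,0.0002,-0.3,0,0.5],[0,-0.015,0.0002,-0.3,0,0.5],[0,-0.008,0.0002,-0.3,0,0],[0,-0.003,0,0,0,0]]]'
python3 - <<'E'
from h import *
rel(.576,.1635,.0120)
E
```

```text
clock: 9.48
eef_pos: [0.5752, 0.1576, 0.0118]
tool_rot: [0.992, 0.129, -0.003, -0.009]
ft_force: [1.1, -4.8, 5.6]
grip_width: 0.049
clock 9.475 eef [0.5752 0.1576 0.0118] jaw -75.2 tilt [-0.007  0.018 -1.   ] F [ 1.1 -4.8  5.6] w 0.049
tool shift [ 0.0022 -0.0055 -0.0001]
```

```bash
python3 -m jog '[[[0.002,-0.007,0,-0.5,0,0],[0.001,-0.006,0,-0.4,0,0],[0,-0.003,0,0,0,0],[0,0,0,0,0,0]]]'
python3 - <<'E'
from h import *
rel(.576,.1635,.0120); meas(bot.camera('top')); shot('scene','s7.png')
i=cv2.imread('pics/s7.png')[100:300,150:450];cv2.imwrite('pics/s7c.png',cv2.resize(i,None,fx=2.6,fy=2.6,interpolation=2))
E
```

```text
clock: 9.98
eef_pos: [0.573, 0.1675, 0.0093]
tool_rot: [0.99, 0.138, -0.006, -0.007]
ft_force: [-1.1, 0.1, -0.5]
grip_width: 0.0493
clock 9.975 eef [0.573  0.1675 0.0093] jaw -74.1 tilt [-0.013  0.013 -1.   ] F [-1.1  0.1 -0.5] w 0.0493
tool shift [ 0.0017  0.0046 -0.0028]
grey (399, 24) [ 58. 940.] [ 0.9933 -0.1963]
pocket (166, 236) [165. 405.] [0.5261 0.2385]
```

View pics/s7c.png

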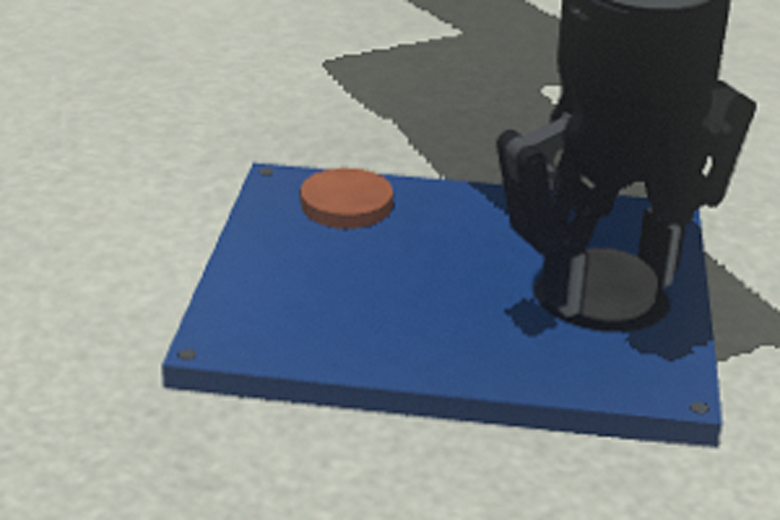

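Picture 9: stone (620,286) is over/slightly in the pocket mouth (602,292), some 4 mm past centre. Nudge back a little, then release.

```bash
python3 -m jog '[[[0.001,0.006,0,0,0,0],[0,0.004,0,0,0,0],[0,0,0,0,0,0]]]'
python3 - <<'E'
from h import *
rel(.576,.1635,.0120)
E
python3 -m jog '[[[0,0,0,0,0,0],[0,0,0,0,0,0],[0,0,0,0,0,0],[0,0,0,0,0,0]]]' 0.068
```

```text
clock: 10.45
eef_pos: [0.5758, 0.1621, 0.0094]
tool_rot: [0.99, 0.139, -0.006, -0.013]
ft_force: [-0.8, 1.4, 1.2]
grip_width: 0.049
clock 10.45 eef [0.5758 0.1621 0.0094] jaw -74.0 tilt [-0.016  0.023 -1.   ] F [-0.8  1.4  1.2] w 0.049
tool shift [ 0.0006 -0.0013 -0.0026]
clock: 10.95
eef_pos: [0.5744, 0.1652, 0.0089]
tool_rot: [0.99, 0.14, -0.007, -0.017]
ft_force: [0.1, 0.2, 0.0]
grip_width: 0.0681
```

Released with no contact force; raise straight up and back off.

```bash
python3 -m jog '[[[0,0,-0.01,0,0,0],[0,0,-0.02,0,0,0],[0,0,-0.03,0,0,0],[0,0,-0.03,0,0,0],[-0.02,0,-0.03,0,0,0],[-0.05,0,-0.03,0,0,0],[-0.05,0,-0.02,0,0,0],[-0.05,0,0,0,0,0],[0,0,0,0,0,0]]]' 0.075
python3 - <<'E'
from h import *
rel(.574,.164,.1); meas(bot.camera('wrist'),.018)
a=shot('scene','s8.png');b=shot('wrist','w8.png')
i=cv2.imread('pics/s8.png')[100:300,150:450]
cv2.imwrite('pics/f.png',np.hstack([cv2.resize(i,(450,300)),cv2.resize(cv2.imread('pics/w8.png'),(350,300))]))
E
```

```text
clock: 12.08
eef_pos: [0.4118, 0.1087, 0.1914]
tool_rot: [0.99, 0.138, -0.003, -0.016]
ft_force: [1.3, -0.3, 0.5]
grip_width: 0.0751
clock 12.075 eef [0.4118 0.1087 0.1914] jaw -74.1 tilt [-0.011  0.032 -0.999] F [ 1.3 -0.3  0.5] w 0.0751
tool shift [ 0.1713 -0.0059  0.0913]
red (376, 139) [60. 62.] [0.469 0.05 ]
```

View pics/f.png

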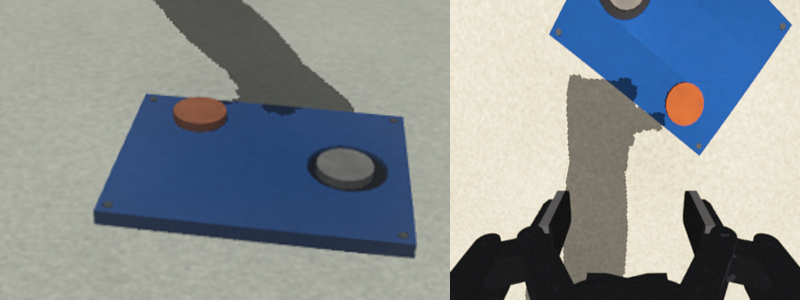

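Picture 10: grey stone (345,167) sits inside the pocket with a black ring all round; red is where it was. One numeric check of its seated height (two views) before handing in.

Run:
```python
from h import *
for n,roi in (('top',(160,170,90,90)),('scene',(340,170,80,85))):
    c=bot.camera(n); x,y,w,h=roi; p=c['pixels'][y:y+h,x:x+w]; H=cv2.cvtColor(p,cv2.COLOR_RGB2HSV)
    m=cv2.inRange(H,(0,0,90),(180,60,255))
    k=max([k for k in cv2.findContours(m,0,1)[0] if cv2.contourArea(k)<2500],key=cv2.contourArea)
    (u,v),a,t=cv2.fitEllipse(k); u+=x;v+=y
    print(n,(round(u),round(v)),np.round(a,1),[ray(c,u,v,z)[:2].round(4) for z in (.018,.024)])
o=bot.get_obs();print(o['clock'],np.round(o['joint_vel'],3))
```

```text
top (185, 179) [20.1 27.8] [array([0.6355, 0.2134]), array([0.6337, 0.2118])]
scene (380, 209) [20. 37.] [array([0.5725, 0.1615]), array([0.5809, 0.1579])]
12.325 [ 0.003  0.014 -0.004  0.002 -0.    -0.002]
```

Run:
```python
from h import *
c=bot.camera('top'); x,y,w,h=192,196,34,34
H=cv2.cvtColor(c['pixels'][y:y+h,x:x+w],cv2.COLOR_RGB2HSV)
k=max(cv2.findContours(cv2.inRange(H,(0,0,80),(180,70,255)),0,1)[0],key=cv2.contourArea)
(u,v),a,t=cv2.fitEllipse(k);u+=x;v+=y
print((u,v),a,[ray(c,u,v,z)[:2].round(4) for z in (.018,.024)])
```

```text
(217.74987983703613, 215.79053115844727) (6.671696662902832, 9.115400314331055) [array([0.5674, 0.1457]), array([0.5662, 0.1447])]
```

```bash
python3 -c "
from workcell import bot
print(bot.job_done())"
```

```text
the job is handed in; nothing more can be done
None
```

I gripped the grey stone by its sides and slid it across the plate, pressing it down lightly (about 4–11 N). I then released it over the pocket and raised the arm clear. The job was handed in at about 12.4 s.

**Last checks:**
- **Grey stone:** The scene camera puts it at (0.5725, 0.1615) if seated at its expected height. That is about 2 mm from the pocket centre I measured. The last picture shows it looking flat, with a black gap all round.
- **Red stone:** It is where it started, within about 2 mm.
- **Arm:** It was clear of everything with no load on it. The highest force I saw along the way was about 13 N.

**Check that failed:** I wanted to confirm the stone's height from the overhead camera as well. Twice the search failed to pick out the stone there, so it gave no usable reading. That the stone is down and flat rests on the scene camera alone.

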